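# Snap the clip-on dust cover onto the pot in the jig

## Robot

A 6-joint arm with a two-finger parallel gripper is mounted at the origin on the work surface. World frame = base frame: x ahead of the robot, y to its left, z up, the work surface at z = 0. Lengths are in m, angles in rad, forces in N, time in s.
With the tool pointing down it reaches from about 0.25 to 0.725 m from the base axis. Payload 4 kg.
Tool frame: the origin (TCP) lies on the centre line of the jaws, within the pads' length; the fingertips stand tip_reach ahead of it and the grasp point (between the pads) lies 5 mm behind it (tip_reach is the distance from the TCP to the fingertips, in m); z points along the fingers, y is the direction in which the jaws open and shut (so a half turn about z gives the same grasp; the last joint's range is limited). The gripper opens to 85 mm and grips with 20 to 120 N. Pads are 22 mm wide; open, the fingers measure 114 mm over their backs; the gripper's body (76 mm by 85 mm) begins 54 mm behind the grasp point. The pads swing forward as they close: fully open they stand 13 mm farther back than shut.
Start: joints at [1.122, 0.241, 0.005, 1.335, 0, 1.571], TCP at [0.217, 0.45, 0.245] pointing down, gripper open.
Joint ranges: [-2.72, 2.72], [-1.05, 1.87], [-1.09, 1.28], [-1.99, 2.15], [-1.42, 1.44], [-3.14, 3.14]. Speed limits (rad/s): [2.79, 2.79, 3.14, 3.14, 3.14, 3.14].

## Interface

Orientations are given as a unit quaternion [x, y, z, w].
In Python, from workcell import * gives the robot as it stands.
- The arm moves only by the tool arm_command, never from a script. Its arguments are lists of equal length, an entry for each row: "translation": the shift along the tool's x, y, z in cm, a list of three; "turn": the turn about the tool's z in rad; "hand": the closure, from 0 (fully open) to 1 (shut). In form: {"translation": [[x, y, z], ...], "turn": [turn, ...], "hand": [hand, ...]}. A call has 1 to 5 rows; each row is the pose to reach, as a shift and turn from the pose commanded when the call began, along the tool's axes at that moment; what a row does not reach only later rows make up. A row lasts 1/12 s, in which the tool goes at most 41.7 mm and 7.16 degrees, less where a joint would pass 70% of its speed; a pose out of reach is approached as far as the arm can. A call with a gripper value outside its range is refused whole. The fingers move at their own pace and stop on an object; the grip force is fixed at half the most. Time passes only in rows, so rows that repeat a pose let the fingers close. It gives the time, the measured TCP pose, the force and the opening at its end, in the units of the state.
- get_obs(): the state, without advancing time (a new reading comes with each control period).
- camera(name): name is "scene" or "side" or "wrist"; returns (picture, depth): 400x640x3 uint8, red, green, blue; 400x640 float32, m along the optical axis (not along the pixel's ray), 0 where there is no reading.
- camera_info(name): a dict with "mtx" (3x3 intrinsics, pixels), "world_to_cam" (4x4, takes a point from world to camera coordinates). Camera axes: x right, y down, z forward; pixel columns grow to the right and rows downward; lengths in m; the calibration is good to about 2 mm. A picture is of the moment at which its call begins: read the wrist's pose just before it. camera_info takes no time and is no camera call; for the wrist camera it gives the pose at the moment of the call.
- job_done(): hands the job in, once; it reports no verdict.
Trained networks look in the newest picture that a camera, given by its name, has taken for a name from the list of things; names that differ only in an ending like _2 or _b are one class to them, and where a whole thing is asked for, a point or a joint stands for the part that bears it (a point fixed in the world has none). Each returns a list of dicts, best first, with "conf" (0 to 1); they miss things now and then, are a little off and sometimes report something else, mostly with a low value. They report only what shows in the picture. A call takes as long as a camera call. They do not tell look-alikes from the thing itself.
- search_frame(camera, name): "location" ([row, column] in pixels, amid what is visible of it).
- spot_point(camera, name): "location" ([row, column] in pixels: a listed point, or the origin of a listed thing).
The state is a dict: "clock": time; "joint_pos": joint angles; "joint_vel": joint speeds; "tau": joint torques, N m; "eef_pos": TCP position; "tool_rot": TCP orientation; "ft_force": force on the tool from outside, world axes, zero at the start; "ft_torque": the same for the moment, N m; "grip_width": finger opening in m.
Only numpy, scipy, OpenCV 4.12 (cv2) and the standard library are available. Lean on these libraries where they do the work, as an engineer would, in place of code of your own. Each camera call takes 0.05 s, during which the arm holds its last target. There are 200 camera calls.

## Task

The cherry pot clamped in the jig is sanded and must be kept free of dust. Take the clip-on cover off its cork rest, work its close-fitting spigot into the pot's mouth with the two clip arms between the jig's jaws, and press it straight down until both arms have snapped under the rim and the cover sits flat on it, then let go. The pot is not always in the middle of the jig, so feel for its mouth and for the snap with gentle force, never ramming the cover down or tipping it over, and leave the other things where they are.

Things in the scene. Friction and masses are not known exactly. Their poses are not given: they have to be found in the camera images.
- cover: Clip-on dust cover, about 150 g: pale beech disc 100 mm wide, 10 mm thick, with a bar handle on top and two steel clip arms at its edge (112 mm over both). Origin: centre of the disc's flat underside, which ends flat on the rim; a round spigot 74 mm wide reaches 24 mm below it, with a plain foot. z up, arms at +y and -y; a half turn about z makes no difference. It starts lying on the rest on its spigot.
- cover_grip (a point): Point inside the cover's handle, 34 mm above the cover's origin, same axes. The handle is an upright beech block 24 mm thick (along x) and 46 mm long (along y), from 10 to 46 mm above the origin; nothing else stands on the disc within 40 mm of its axis.
- clip_a (a joint): Clip arm at the cover's +y side: rigid steel, 12 mm wide, on a spring pivot; 0 = at rest, grows to 0.35 rad as it is spread outwards. Its inward hook is a round bar 5 mm thick that reaches to 44.5 mm from the cover's axis, 14 to 19 mm below the cover's origin. It spreads about 0.14 rad passing the rim, then springs back.
- clip_b (a joint): The same arm at the cover's -y side. Both hooks together take roughly 8 to 20 N of downward push to go over the rim, from 17 mm above the seat (first touch) to about 8 mm; then they give way and the cover drops the rest of the way onto the rigid rim.
- jig_rim (a point): Point on the jig's centre line at the height of the pot's rim top, 90 mm above the counter; jig axes. NOT the pot's centre, which may lie up to 16 mm from it along the jig's y (see jig). Pot mouth 76 mm wide (1 mm play round the spigot), bevelled to 79 mm in its top 3 mm. Rim bead 88 mm wide at its top, sloping to 97 mm 8 mm lower; its flat underside is 13 mm below the top, over a neck 84 mm wide.
- jig: Steel jig fixed to the counter, 170 x 130 x 20 mm, in which a squat cherry pot (120 mm wide) is clamped fast. Origin: on the counter at the jig's centre, z up. Two jaws, 46 mm wide and 78 mm high over the counter, hold the pot's neck at +x and -x and centre it along x; along y it may sit up to 16 mm off centre, which must be seen or felt. The jaws block clip arms: these belong at +y and -y.
- rest: Cork rest fixed to the counter on which the cover starts: a round post 62 mm wide, 45 mm tall, on a foot 90 mm wide. Origin: centre of its underside. The cover's origin starts 69 mm above it.
- pumice: Bystander: grey pumice block, 75 x 48 x 34 mm, loose. Origin: centre of its underside.
- cork_stopper: Bystander: round cork stopper, 44 mm wide at the top, 30 mm tall, loose. Origin: centre of its underside.
- jar: Bystander: green glass jar with a steel lid, 72 mm wide, 110 mm tall, loose. Origin: centre of its underside.
- paddle: Bystander: flat beech rubbing paddle, about 255 mm long, 55 mm wide, 12 mm thick, lying loose. Origin: on its underside where blade meets handle.
- plain_lid: Bystander: plain turned cherry lid 104 mm wide with a round knob and no clip arms, 32 mm tall, loose on the counter; not the cover to use. Origin: centre of its underside.
- spare_pot: Bystander: a second squat cherry pot, 120 mm wide, 68 mm tall, standing loose without a jig; not the pot to cover. Origin: centre of its underside.
There are look-alikes about, which are no part of the job. Leave any blue look-alike of the cover alone.

How it is judged:
By the outcome, as a careful person would: the job done as asked, in the order asked, and still so for the second after the job is handed in, with the robot touching nothing.
It also fails if it takes over 67 s, if anything falls off the work surface, if the arm or the gripper's body presses on something with over 40 N, if the wrist force passes 120 N, or if a joint passes its speed limit or range.

## Working session

There is one attempt and no reset: what is moved stays moved. The work goes in short steps, Python scripts to look and compute and a tool call to move; the robot and the scene stay as the last step left them, time stands still between calls to the robot, and variables do not carry over. Pictures are saved under pics/ and viewed, about 8 in all and at most 12, crops included, and the job is handed in when it is done.

Besides the shell and the picture viewer there is one more tool, called after "Call:" as name([rows], argument=value, ...), one row to a line, values as JSON. arm_command: Moves the arm, as the interface text tells. Its arguments: {"type":"object","properties":{"translation":{"type":"array","items":{"type":"array","items":{"type":"number"}}},"turn":{"type":"array","items":{"type":"number"}},"hand":{"type":"array","items":{"type":"number"}}},"required":["translation","turn","hand"]}

```bash
mkdir -p pics; cat > h.py <<'E'
from workcell import *
import numpy as np, cv2
def snap(n,f):
    p,d=camera(n); cv2.imwrite('pics/'+f+'.png',p[:,:,::-1]); np.save('pics/'+f+'.npy',d); i=camera_info(n)
    np.savez('pics/'+f+'_i.npz',K=i['mtx'],T=i['world_to_cam']); return p,d
def ray(f,r,c):
    i=np.load('pics/'+f+'_i.npz'); K,T=i['K'],i['T']; v=np.linalg.inv(K)@[c,r,1]; R=T[:3,:3]; return -R.T@T[:3,3], R.T@v
def atz(f,r,c,z):
    o,v=ray(f,r,c); return o+v*(z-o[2])/v[2]
def dep(f,r,c):
    o,v=ray(f,r,c); d=np.load('pics/'+f+'.npy')[int(r),int(c)]; return o+v*d
def cloud(f):
    i=np.load('pics/'+f+'_i.npz'); K,T=np.array(i['K']),i['T']; d=np.load('pics/'+f+'.npy')
    r,c=np.mgrid[:400,:640]; P=np.stack([(c-K[0,2])/K[0,0]*d,(r-K[1,2])/K[1,1]*d,d],-1); return (P-T[:3,3])@T[:3,:3], d>0
E
python3 - <<'E'
from h import *
np.set_printoptions(precision=3,suppress=True)
o=get_obs();print({k:np.round(v,3) for k,v in o.items()})
for n in['scene','side']:
    snap(n,n+'0')
    for t in['cover','cover_grip','jig_rim','plain_lid','spare_pot']:
        for x in spot_point(n,t)[:3]:
            r,c=x['location'];print(n,t,round(x['conf'],2),round(r),round(c),dep(n+'0',r,c))
a=np.vstack([cv2.imread('pics/scene0.png'),cv2.imread('pics/side0.png')]);cv2.imwrite('pics/both.png',cv2.resize(a,None,fx=.75,fy=.75))
E
```

```text
{'clock': np.float64(0.0), 'joint_pos': array([ 1.122,  0.241,  0.004,  1.335, -0.   ,  1.571]), 'joint_vel': array([ 0.001,  0.001,  0.001,  0.   ,  0.   , -0.001]), 'tau': array([ -0.   , -37.232,  25.241,   0.017,  -0.   ,  -0.   ]), 'eef_pos': array([0.217, 0.45 , 0.244]), 'tool_rot': array([ 0.223,  0.975, -0.001, -0.   ]), 'ft_force': array([ 0.754, -0.054,  0.229]), 'ft_torque': array([-0.006,  0.   , -0.016]), 'grip_width': np.float64(0.085)}
scene cover 0.81 268 257 [ 0.57  -0.236  0.115]
scene cover 0.8 249 212 [ 0.416 -0.236  0.058]
scene cover 0.59 154 362 [0.572 0.276 0.023]
scene cover_grip 0.8 261 257 [ 0.561 -0.222  0.114]
scene cover_grip 0.7 248 206 [ 0.408 -0.246  0.067]
scene jig_rim 0.69 342 193 [ 0.518 -0.439  0.01 ]
scene jig_rim 0.61 154 361 [0.572 0.272 0.032]
scene jig_rim 0.39 261 256 [ 0.558 -0.223  0.113]
scene plain_lid 0.92 121 366 [0.511 0.417 0.014]
scene spare_pot 0.67 284 346 [ 0.747 -0.114  0.004]
side cover 0.79 268 353 [ 0.549 -0.231  0.082]
side cover 0.68 312 298 [ 0.396 -0.259  0.038]
side cover 0.58 206 283 [0.575 0.201 0.026]
side cover_grip 0.73 258 353 [ 0.549 -0.23   0.11 ]
side cover_grip 0.68 299 292 [ 0.387 -0.246  0.069]
side cover_grip 0.21 269 351 [ 0.545 -0.229  0.081]
side jig_rim 0.55 179 282 [0.612 0.283 0.072]
side plain_lid 0.68 188 232 [0.489 0.407 0.017]
side spare_pot 0.92 251 388 [ 0.708 -0.15   0.03 ]
```

View pics/both.png

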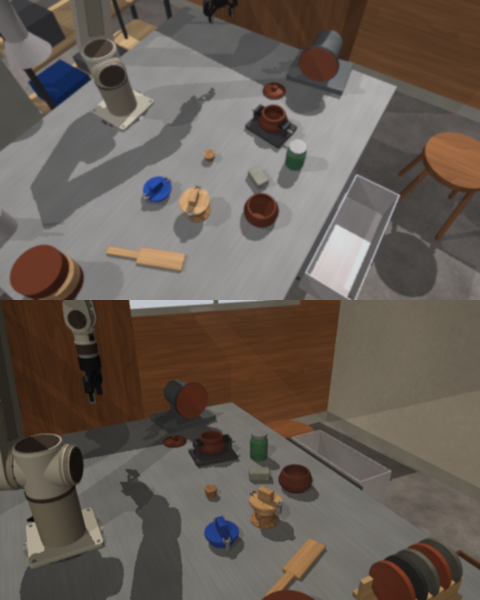

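The beech cover on the cork rest is at scene (268,257). The blue look-alike is at (249,212). The jig with its pot is at (154,362), and the plain lid and spare pot are at (121,366) and (284,346). The beech one fits the description (pale, on cork); I'll check it in a crop and measure it and the jig.

```bash
python3 - <<'E'
from h import *
np.set_printoptions(precision=4,suppress=True)
def rect(q,s):
    b=cv2.minAreaRect((q[:,:2]*1000).astype(np.float32));print(s,len(q),np.round(b[0],1),np.round(b[1],1),round(b[2],1))
for f in['scene0','side0']:
    P,m=cloud(f); P=P[m]
    n=P[np.hypot(P[:,0]-.555,P[:,1]+.23)<.09]
    rect(n[(n[:,2]>.1)&(n[:,2]<.122)],f+' handle'); rect(n[(n[:,2]>.072)&(n[:,2]<.086)],f+' disc')
    j=P[np.hypot(P[:,0]-.59,P[:,1]-.255)<.13]
    for a,b in[(.083,.097),(.07,.082),(.012,.026)]: rect(j[(j[:,2]>a)&(j[:,2]<b)],f'{f} jig {a}')
a=cv2.imread('pics/scene0.png');b=cv2.imread('pics/side0.png')
z=lambda i,r,c:cv2.resize(i[r-40:r+40,c-55:c+55],(400,290),interpolation=2)
cv2.imwrite('pics/crop.png',np.vstack([np.hstack([z(a,268,257),z(a,162,362)]),np.hstack([z(b,268,353),z(b,195,282)])]))
E
```

```text
scene0 handle 202 [ 560.4 -219.4] [25.4 47.7] 20.9
scene0 disc 954 [ 561.  -219.9] [98.3 99. ] 63.5
scene0 jig 0.083 241 [597.2 242.8] [90.1 95.6] 75.1
scene0 jig 0.07 404 [596.7 240.6] [ 89.1 153.1] 78.4
scene0 jig 0.012 843 [594.9 233.3] [133.5 171. ] 83.9
side0 handle 232 [ 556.3 -219.6] [28.6 48.4] 20.0
side0 disc 730 [ 553.9 -224.4] [93.2 98.2] 58.3
side0 jig 0.083 230 [591.2 241.6] [91.9 94.3] 25.2
side0 jig 0.07 352 [594.3 243.1] [ 95.6 152.9] 72.1
side0 jig 0.012 662 [590.3 229.9] [127.4 171.6] 81.9
```

View pics/crop.png

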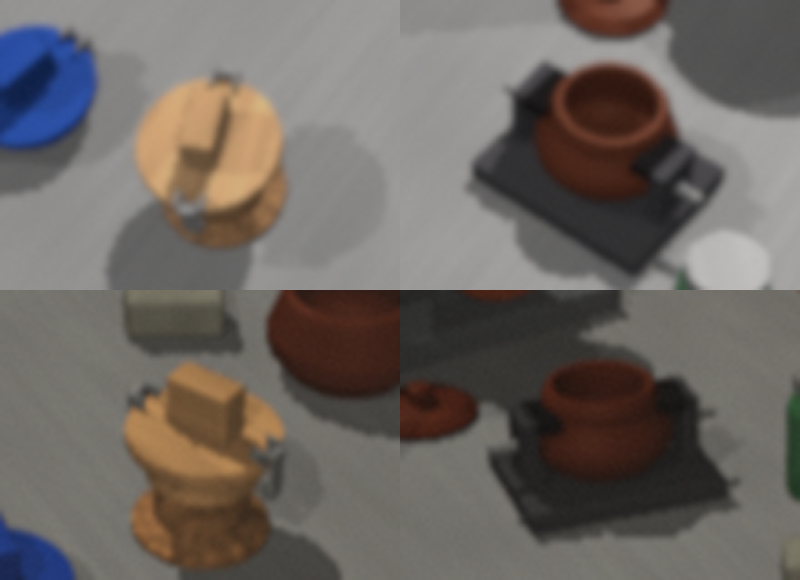

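The crop shows the pale beech cover with two steel arms on its cork post, which is the one to take; the blue one to its left is the look-alike. The jig's dark jaws grip the pot, and the pot sits about 10 mm off centre. Next I'll write a move helper and go to a hover over the jig for a wrist look.

```bash
cat >> h.py <<'E'
from scipy.spatial.transform import Rotation as Ro
def plan(xyz,yaw=None):
    "tool-frame cm shift and turn to TCP xyz with tool y at world yaw (deg)"
    o=get_obs();R=Ro.from_quat(o['tool_rot']).as_matrix(); y=np.degrees(np.arctan2(R[1,1],R[0,1]))
    t=0 if yaw is None else -((yaw-y+90)%180-90)
    print('clock',o['clock'],'tcp',np.round(o['eef_pos'],4),'yaw',round(y,2),'F',np.round(o['ft_force'],1),'w',round(float(o['grip_width']),4),'| shift',np.round(R.T@(np.array(xyz)-o['eef_pos'])*100,2),'turn',round(float(np.radians(t)),3))
E
python3 - <<'E'
from h import *
import workcell; print([x for x in dir(workcell) if not x.startswith('_')], getattr(workcell,'tip_reach',None))
T=camera_info('wrist')['world_to_cam'];o=get_obs();R=Ro.from_quat(o['tool_rot']).as_matrix()
c=-T[:3,:3].T@T[:3,3];print('cam in tool',R.T@(c-o['eef_pos']),'axis',R.T@T[2,:3],camera_info('wrist')['mtx'])
plan([.593,.237,.26],-7)
E
```

```text
['Unreachable', 'camera', 'camera_info', 'get_obs', 'job_done', 'search_frame', 'spot_point', 'tip_reach'] 0.014
cam in tool [ 0.08446858 -0.00062565 -0.12857047] axis [-3.26750322e-01 -7.87858999e-04  9.45110367e-01] [[345.46452096   0.         317.84760295]
 [  0.         345.46452096 195.9995759 ]
 [  0.           0.           1.        ]]
clock 0.6 tcp [0.2169 0.4505 0.2453] yaw 64.29 F [ 0.   0.2 -0.1] w 0.0857 | shift [-43.15  -2.92  -1.47] turn 1.244
```

Call:
arm_command([
  [-2, -0.1, 0],
  [-6, -0.4, -0.3],
  [-10, -0.7, -0.4],
  [-14, -1, -0.5],
  [-18, -1.2, -0.6],
], turn=[0.06, 0.18, 0.3, 0.42, 0.54], hand=[0, 0, 0, 0, 0])

```text
clock: 1.02
eef_pos: [0.3751, 0.3606, 0.2516]
tool_rot: [0.477, 0.879, 0.0, 0.0]
ft_force: [-0.2, 1.5, -0.4]
grip_width: 0.0856
```

```bash
python3 -c "
from h import *
plan([.593,.237,.26],-7)"
```

```text
clock 1.0167 tcp [0.3751 0.3606 0.2516] yaw 33.05 F [-0.2  1.5 -0.4] w 0.0856 | shift [-22.24  11.52  -0.83] turn 0.699
```

Call:
arm_command([
  [-3.5, 1.8, -0.1],
  [-7, 3.6, -0.3],
  [-10.5, 5.4, -0.4],
  [-14, 7.2, -0.5],
  [-17.5, 9, -0.7],
], turn=[0.12, 0.24, 0.36, 0.48, 0.6], hand=[0, 0, 0, 0, 0])

```text
clock: 1.43
eef_pos: [0.5467, 0.2635, 0.2583]
tool_rot: [0.716, 0.699, 0.0, -0.0]
ft_force: [0.5, 0.1, 0.9]
grip_width: 0.0854
```

```bash
python3 -c "
from h import *
plan([.593,.237,.26],-7)"
```

```text
clock 1.4333 tcp [0.5467 0.2635 0.2583] yaw -1.38 F [0.5 0.1 0.9] w 0.0854 | shift [-2.54  4.69 -0.17] turn 0.098
```

Call:
arm_command([
  [-1.3, 2.4, -0.1],
  [-2.5, 4.7, -0.2],
  [-2.5, 4.7, -0.2],
  [-2.5, 4.7, -0.2],
], turn=[0.05, 0.1, 0.1, 0.1], hand=[0, 0, 0, 0])

```text
clock: 1.77
eef_pos: [0.5927, 0.238, 0.2594]
tool_rot: [0.748, 0.663, -0.0, -0.0]
ft_force: [-0.5, 0.7, 0.5]
grip_width: 0.0858
```

```bash
cat > rim.py <<'E'
from h import *
import sys
from scipy.optimize import least_squares
def rect(q,s):
    b=cv2.minAreaRect((q[:,:2]*1000).astype(np.float32));print(s,len(q),np.round(b[0],1),np.round(b[1],1),round(b[2],1))
f=sys.argv[1]; P,m=cloud(f); m&=(np.hypot(P[...,0]-.594,P[...,1]-.242)<.14)
z=P[...,2]
q=P[m&(z>.086)&(z<.094)]; print('z med',np.median(q[:,2])); rect(q,'rim top')
e=least_squares(lambda v:np.maximum(0,np.hypot(*(q[:,:2]-v).T)-.0455)+np.maximum(0,.0385-np.hypot(*(q[:,:2]-v).T)),[.594,.242],loss='soft_l1',f_scale=.001); print('rim annulus centre',e.x)
for a,b in[(.07,.082),(.014,.025)]: rect(P[m&(z>a)&(z<b)],f'z {a}')
E
python3 - <<'E'
from h import *
plan([.593,.237,.26],-7)
snap('wrist','w1')
for x in spot_point('wrist','jig_rim')[:2]+spot_point('wrist','jig')[:2]: print(x, atz('w1',*x['location'],.09), atz('w1',*x['location'],0))
E
python3 rim.py w1
```

```text
clock 1.7667 tcp [0.5927 0.238  0.2594] yaw -6.88 F [-0.5  0.7  0.5] w 0.0858 | shift [-0.09  0.04 -0.06] turn 0.002
{'location': [176.7, 319.9], 'conf': 0.82} [0.5927354  0.23734297 0.09      ] [0.59016247 0.21183041 0.        ]
{'location': [156.2, 319.2], 'conf': 0.62} [0.59430349 0.25598491 0.09      ] [0.59220378 0.23609816 0.        ]
{'location': [318.3, 401.9], 'conf': 0.57} [0.65965771 0.07528542 0.09      ] [0.67728075 0.00086678 0.        ]
z med 0.08966924077168487
rim top 2691 [591.8 247.1] [91.9 92.8] 82.6
rim annulus centre [0.59177764 0.24669619]
z 0.07 3498 [591.7 246.4] [ 96.8 152.1] 83.0
z 0.014 4682 [590.6 236.9] [129.4 170.2] 83.3
```

View pics/w1.png

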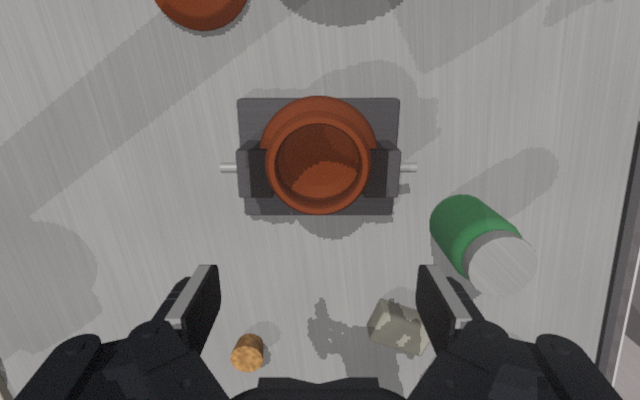

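The wrist picture shows the pot in its jig, with the mouth centred near (163,318), the jaws left and right, and the jar at (250,485). The rim centre is at (0.5918, 0.2467) and the jig's x axis at −7°, so the pot sits about +10 mm along the jig's y. Now to the cover.

```bash
python3 -c "
from h import *
plan([.558,-.2195,.26],20.5)"
```

```text
clock 1.9167 tcp [0.5909 0.2397 0.2603] yaw -6.67 F [-0.2  0.8  0.4] w 0.0856 | shift [-4.599e+01  2.070e+00  3.000e-02] turn -0.474
```

Call:
arm_command([
  [-2, 0.1, 0],
  [-6, 0.3, 0],
  [-10, 0.5, 0],
  [-14, 0.6, 0],
  [-18, 0.8, 0],
], turn=[-0.04, -0.14, -0.24, -0.34, -0.44], hand=[0, 0, 0, 0, 0])

```text
clock: 2.33
eef_pos: [0.5772, 0.0594, 0.2609]
tool_rot: [0.581, 0.814, 0.0, 0.0]
ft_force: [-0.1, 0.6, 0.2]
grip_width: 0.0857
```

```bash
python3 -c "
from h import *
plan([.558,-.2195,.26],20.5)"
```

```text
clock 2.3333 tcp [0.5772 0.0594 0.2609] yaw 18.94 F [-0.1  0.6  0.2] w 0.0857 | shift [-25.76 -10.87   0.08] turn -0.027
```

Call:
arm_command([
  [-3.7, -1.5, 0],
  [-7.4, -3.1, 0],
  [-11.1, -4.7, 0],
  [-14.8, -6.2, 0.1],
  [-18.5, -7.8, 0.1],
], turn=[-0.03, -0.03, -0.03, -0.03, -0.03], hand=[0, 0, 0, 0, 0])

```text
clock: 2.75
eef_pos: [0.5623, -0.141, 0.2599]
tool_rot: [0.571, 0.821, 0.0, 0.0]
ft_force: [0.7, 1.8, 0.2]
grip_width: 0.0853
```

Call:
arm_command([
  [-3.6, -1.5, 0],
  [-6, -2.5, 0],
  [-7.2, -3.1, 0],
  [-7.2, -3.1, 0],
  [-7.2, -3.1, 0],
], turn=[0, 0, 0, 0, 0], hand=[0, 0, 0, 0, 0])

```text
clock: 3.17
eef_pos: [0.5587, -0.218, 0.2595]
tool_rot: [0.572, 0.82, 0.0, -0.0]
ft_force: [1.2, -0.1, 0.7]
grip_width: 0.0856
```

```bash
cat > cov.py <<'E'
from h import *
import sys
f=sys.argv[1]; snap('wrist',f); P,m=cloud(f); z=P[...,2]; m&=np.hypot(P[...,0]-.558,P[...,1]+.22)<.075
for a,b in[(.109,.121),(.075,.083)]:
    q=P[m&(z>a)&(z<b)]; r=cv2.minAreaRect((q[:,:2]*1000).astype(np.float32));print(a,len(q),np.round(np.median(q[:,2]),4),np.round(r[0],1),np.round(r[1],1),round(r[2],1))
for x in spot_point('wrist','cover_grip')[:2]: print(x, atz(f,*x['location'],.103))
plan([.558,-.2195,.26],20.5)
E
python3 cov.py w2
```

```text
0.109 1516 0.1148 [ 557.1 -217.7] [24.  45.8] 22.5
0.075 6883 0.0789 [ 557.1 -217.9] [98.6 98.9] 66.4
{'location': [179.0, 315.3], 'conf': 0.69} [ 0.55591763 -0.21752017  0.103     ]
{'location': [129.2, 151.7], 'conf': 0.58} [ 0.41572045 -0.22403877  0.103     ]
clock 3.2667 tcp [ 0.5591 -0.217   0.2595] yaw 20.31 F [ 0.8  0.5 -0.1] w 0.0854 | shift [-0.2  -0.19 -0.05] turn -0.003
```

View pics/w2.png

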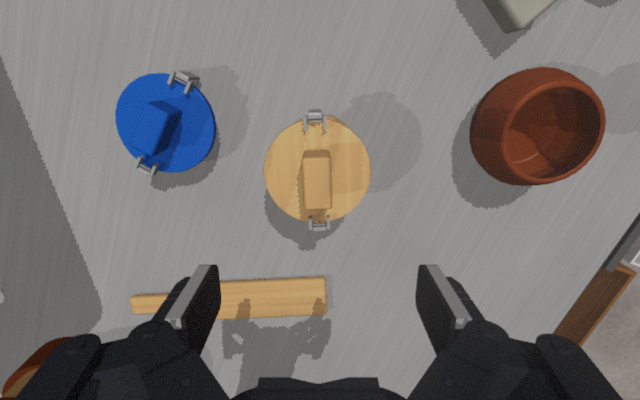

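The picture shows the beech cover at (170,318) with steel arms above and below it, and the blue look-alike at (120,165). The wrist depth puts the cover at (0.557, −0.218) with the handle's yaw at 22.5°. Descending now.

```bash
python3 -c "
from h import *
plan([.5571,-.2178,.098],22.5)"
```

```text
clock 3.2667 tcp [ 0.5591 -0.217   0.2595] yaw 20.31 F [ 0.8  0.5 -0.1] w 0.0854 | shift [-0.02 -0.22 16.15] turn -0.038
```

Call:
arm_command([
  [0, -0.1, 2],
  [0, -0.2, 5],
  [0, -0.2, 8],
  [0, -0.2, 11],
  [0, -0.2, 13],
], turn=[-0.02, -0.04, -0.04, -0.04, -0.04], hand=[0, 0, 0, 0, 0])

```text
clock: 3.68
eef_pos: [0.556, -0.2168, 0.1266]
tool_rot: [0.554, 0.832, -0.0, -0.002]
ft_force: [-0.2, -0.5, -0.2]
grip_width: 0.0858
```

Call:
arm_command([
  [0, 0, 1.2],
  [0, 0, 2.2],
  [0, 0, 3.1],
  [0, 0, 3.1],
  [0, 0, 3.1],
], turn=[0, 0, 0, 0, 0], hand=[0.2, 0.3, 0.4, 0.45, 0.5])

```text
clock: 4.1
eef_pos: [0.5573, -0.2191, 0.0986]
tool_rot: [0.555, 0.832, 0.0, 0.0]
ft_force: [-0.1, 0.3, 1.0]
grip_width: 0.0427
```

```bash
python3 -c "
from h import *
plan([.5571,-.2178,.098],22.5); print(get_obs()['ft_torque'])"
```

```text
clock 4.1 tcp [ 0.5573 -0.2191  0.0986] yaw 22.53 F [-0.1  0.3  1. ] w 0.0427 | shift [0.13 0.03 0.06] turn 0.0
[ 0.00203586 -0.00048828  0.0181696 ]
```

Call:
arm_command([
  [0, 0, 0],
  [0, 0, 0],
  [0, 0, 0],
  [0, 0, 0],
  [0, 0, 0],
], turn=[0, 0, 0, 0, 0], hand=[0.65, 0.8, 1, 1, 1])

```text
clock: 4.52
eef_pos: [0.558, -0.2201, 0.0997]
tool_rot: [0.556, 0.831, 0.001, 0.001]
ft_force: [1.3, 0.2, 5.4]
grip_width: 0.0229
```

Call:
arm_command([
  [0, 0, 0],
  [0, 0, -0.3],
  [0, 0, -1],
  [0, 0, -2],
  [0, 0, -3.5],
], turn=[0, 0, 0, 0, 0], hand=[1, 1, 1, 1, 1])

```text
clock: 4.93
eef_pos: [0.5557, -0.2195, 0.1325]
tool_rot: [0.556, 0.831, -0.001, -0.002]
ft_force: [0.0, -0.1, -2.2]
grip_width: 0.0232
```

Call:
arm_command([
  [0, 0, -2],
  [0, 0, -4],
  [0, 0, -6.5],
  [0, 0, -8.5],
  [0, 0, -8.5],
], turn=[0, 0, 0, 0, 0], hand=[1, 1, 1, 1, 1])

```text
clock: 5.35
eef_pos: [0.5592, -0.2209, 0.2241]
tool_rot: [0.556, 0.831, 0.001, 0.004]
ft_force: [0.2, -1.0, -0.4]
grip_width: 0.0233
```

```bash
python3 - <<'E'
from h import *
plan([.5918,.2467,.22],-7); print(get_obs()['ft_torque'])
snap('wrist','w3');snap('side','s3'); plan([.5918,.2467,.22],-7)
o=get_obs();R=Ro.from_quat(o['tool_rot']).as_matrix()
P,m=cloud('w3');Q=(P-o['eef_pos'])@R; m&=(np.hypot(Q[...,0],Q[...,1])<.056)
h=np.histogram(Q[m][:,2],bins=np.arange(-.03,.05,.002));print(h[0],h[1][:-1])
q=Q[m&(Q[...,2]>.006)&(Q[...,2]<.05)]
a=np.hstack([cv2.imread('pics/w3.png'),cv2.imread('pics/s3.png')]);cv2.imwrite('pics/c3.png',cv2.resize(a,(800,250),interpolation=cv2.INTER_AREA))
E
```

```text
clock 5.35 tcp [ 0.5592 -0.2209  0.2241] yaw 22.45 F [ 0.2 -1.  -0.4] w 0.0233 | shift [41.97 20.87  0.27] turn 0.514
[ 0.00222829 -0.05401341 -0.00792755]
clock 5.45 tcp [ 0.5574 -0.2201  0.2193] yaw 22.45 F [ 0.4  0.5 -2.5] w 0.0231 | shift [41.82 21.01 -0.1 ] turn 0.514
[  211   273   548   181   174  1148  4876   633   311   307   300   261
   261   257   223   222   189   184   140   211   664   738    90  3384
 12848   325    81    74    20     2     0     0     0     0     1     1
     0     1     0] [-3.00000000e-02 -2.80000000e-02 -2.60000000e-02 -2.40000000e-02
 -2.20000000e-02 -2.00000000e-02 -1.80000000e-02 -1.60000000e-02
 -1.40000000e-02 -1.20000000e-02 -1.00000000e-02 -8.00000000e-03
 -6.00000000e-03 -4.00000000e-03 -2.00000000e-03  2.77555756e-17
  2.00000000e-03  4.00000000e-03  6.00000000e-03  8.00000000e-03
  1.00000000e-02  1.20000000e-02  1.40000000e-02  1.60000000e-02
  1.80000000e-02  2.00000000e-02  2.20000000e-02  2.40000000e-02
  2.60000000e-02  2.80000000e-02  3.00000000e-02  3.20000000e-02
  3.40000000e-02  3.60000000e-02  3.80000000e-02  4.00000000e-02
  4.20000000e-02  4.40000000e-02  4.60000000e-02]
```

View pics/c3.png

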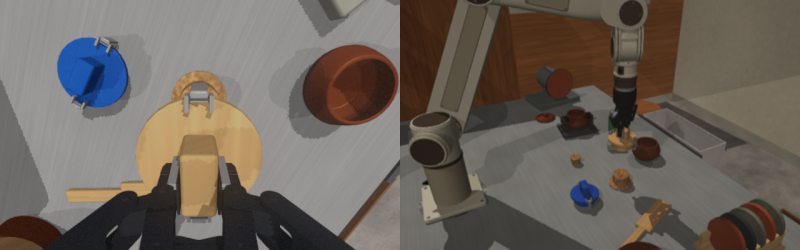

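The cover is held off the rest: the wrist view shows the disc at (155,200) with the handle centred between the pads. I'll carry it to above the jig and fit the cover's offset in the tool frame from this same picture.

Call:
arm_command([
  [1.2, 0.6, 0],
  [4, 2, 0],
  [7.2, 3.6, 0],
  [10.6, 5.3, 0],
  [14, 7, 0],
], turn=[0.03, 0.1, 0.2, 0.3, 0.4], hand=[1, 1, 1, 1, 1])

```text
clock: 5.87
eef_pos: [0.5668, -0.0625, 0.2161]
tool_rot: [0.712, 0.702, -0.001, -0.002]
ft_force: [0.4, -0.1, -1.3]
grip_width: 0.023
```

```bash
cat > disc.py <<'E'
from h import *
import sys
from scipy.optimize import least_squares
def disc(f,pos,quat):
    R=Ro.from_quat(quat).as_matrix();P,m=cloud(f);Q=(P-pos)@R
    m&=(np.hypot(Q[...,0],Q[...,1])<.062)&(Q[...,2]>.012)&(Q[...,2]<.027)
    A=Q[m]; c=np.linalg.lstsq(np.c_[A[:,:2],np.ones(len(A))],A[:,2],rcond=None)[0]
    ok=abs(np.c_[A[:,:2],np.ones(len(A))]@c-A[:,2])<.0015; A=A[ok]; c=np.linalg.lstsq(np.c_[A[:,:2],np.ones(len(A))],A[:,2],rcond=None)[0]
    M=np.zeros(m.shape,np.uint8);M[m]=ok; E=M-cv2.erode(M,np.ones((3,3)))
    e=Q[E>0][:,:2]; r=least_squares(lambda v:np.hypot(*(e-v).T)-.0495,[0,0],loss='soft_l1',f_scale=.0005)
    n=np.sum(abs(r.fun)<.0015)
    print(f,'disc centre in tool mm',r.x*1000,'inliers',n,len(e),'plane slope x,y',c[:2],'z at centre',c[:2]@r.x+c[2])
    k=np.abs(Q[...,2]+.018)<.003; k&=np.hypot(Q[...,0],Q[...,1])<.04
    b=cv2.minAreaRect((Q[k][:,:2]*1000).astype(np.float32)); print('handle top',b)
if __name__=='__main__':
    np.set_printoptions(precision=4,suppress=True)
    disc('w3',np.array([.5574,-.2201,.2193]),Ro.from_euler('xyz',[np.pi,0,0]).as_quat() if 0 else [.556,.831,0,0])
    plan([.5918,.2467,.22],-7)
E
python3 disc.py
```

```text
w3 disc centre in tool mm [-11.5878   0.3583] inliers 289 3105 plane slope x,y [ 0.003  -0.0077] z at centre 0.018426659523417106
handle top ((1.115208387374878, -0.05213165283203125), (47.13432312011719, 44.71379089355469), 41.37092590332031)
clock 5.8667 tcp [ 0.5668 -0.0625  0.2161] yaw -0.83 F [ 0.4 -0.1 -1.3] w 0.023 | shift [30.96  2.05 -0.39] turn 0.108
```

Call:
arm_command([
  [4, 0.3, 0],
  [8, 0.6, 0],
  [12, 0.8, -0.1],
  [16, 1.1, -0.2],
  [20, 1.3, -0.3],
], turn=[0.05, 0.1, 0.11, 0.11, 0.11], hand=[1, 1, 1, 1, 1])

```text
clock: 6.28
eef_pos: [0.5815, 0.1378, 0.2191]
tool_rot: [0.748, 0.664, -0.002, -0.001]
ft_force: [1.2, -0.1, -0.9]
grip_width: 0.0231
```

Call:
arm_command([
  [4, 0.1, 0],
  [7.5, 0.2, 0],
  [10, 0.2, 0],
  [11, 0.2, 0],
  [11, 0.2, 0],
], turn=[0, 0, 0, 0, 0], hand=[1, 1, 1, 1, 1])

```text
clock: 6.7
eef_pos: [0.5966, 0.2475, 0.2187]
tool_rot: [0.746, 0.666, -0.002, -0.001]
ft_force: [0.4, -0.6, -0.9]
grip_width: 0.0233
```

```bash
cat > disc.py <<'E'
from h import *
import sys
from scipy.optimize import least_squares
def disc(f,pos,quat):
    R=Ro.from_quat(quat).as_matrix();P,m=cloud(f);Q=(P-pos)@R
    p=cv2.imread(f'pics/{f}.png').astype(int); m&=(p[...,2]-p[...,0]>40)  # beech
    A=Q[m&(np.hypot(Q[...,0],Q[...,1])<.062)&(abs(Q[...,2]-.0187)<.004)]
    c=np.linalg.lstsq(np.c_[A[:,:2],np.ones(len(A))],A[:,2],rcond=None)[0]
    h=cv2.convexHull((A[:,:2]).astype(np.float32))[:,0]; h=h[h[:,0]<-.005]
    r=least_squares(lambda v:np.hypot(*(h-v).T)-.05,[0,0],loss='soft_l1',f_scale=.0005)
    print(f,'disc centre mm',r.x*1000,len(h),'rms',np.sqrt(np.mean(r.fun**2))*1000,'slope',c[:2],'z',c[:2]@r.x+c[2])
    B=Q[m&(np.hypot(Q[...,0],Q[...,1])<.04)&(abs(Q[...,2]+.0175)<.004)]
    print('handle top',cv2.minAreaRect((B[:,:2]*1000).astype(np.float32)))
if __name__=='__main__':
    np.set_printoptions(precision=4,suppress=True)
    disc('w3',np.array([.5574,-.2201,.2193]),[.556,.831,0,0])
    plan([.5918,.2467,.22],-7)
    o=get_obs(); snap('wrist','w4'); disc('w4',o['eef_pos'],o['tool_rot'])
    for i in range(6): snap('side','tmp'); plan([.5918,.2467,.22],-7)
E
python3 disc.py
```

```text
w3 disc centre mm [1.621  0.0176] 15 rms 0.32089062014117803 slope [ 0.0052 -0.0075] z 0.018466221672314206
handle top ((1.2758302688598633, -0.2389984130859375), (47.387542724609375, 44.75571823120117), 40.14289474487305)
clock 6.7 tcp [0.5966 0.2475 0.2187] yaw -6.54 F [ 0.4 -0.6 -0.9] w 0.0233 | shift [-0.13 -0.47 -0.13] turn 0.008
w4 disc centre mm [-0.5196 -0.295 ] 15 rms 0.44904789852986027 slope [ 0.0005 -0.0043] z 0.020259241738453934
handle top ((-0.2800159454345703, -0.13355636596679688), (44.23778533935547, 47.421878814697266), 50.23092269897461)
clock 6.8 tcp [0.597  0.2443 0.2197] yaw -6.76 F [-0.2  0.1 -1.6] w 0.0232 | shift [ 0.18 -0.54 -0.03] turn 0.004
clock 6.85 tcp [0.5973 0.2436 0.2203] yaw -6.83 F [ 0.4 -0.7 -1.2] w 0.023 | shift [ 0.24 -0.58  0.03] turn 0.003
clock 6.9 tcp [0.5975 0.2433 0.2207] yaw -6.87 F [ 0.1 -0.8 -0.9] w 0.0228 | shift [ 0.27 -0.61  0.07] turn 0.002
clock 6.95 tcp [0.5977 0.2432 0.2211] yaw -6.9 F [-0.9 -0.5 -1.6] w 0.0229 | shift [ 0.28 -0.62  0.11] turn 0.002
clock 7.0 tcp [0.5978 0.2433 0.2214] yaw -6.9 F [ 0.1 -0.  -2.1] w 0.0235 | shift [ 0.26 -0.64  0.14] turn 0.002
clock 7.05 tcp [0.5979 0.2435 0.2216] yaw -6.89 F [ 0.1 -0.6 -1.4] w 0.023 | shift [ 0.25 -0.65  0.16] turn 0.002
```

Call:
arm_command([
  [0.2, -0.6, 0],
  [0.2, -0.6, 0],
  [0.2, -0.6, 0],
  [0.2, -0.6, 0],
  [0.2, -0.6, 0],
], turn=[0, 0, 0, 0, 0], hand=[1, 1, 1, 1, 1])

```text
clock: 7.47
eef_pos: [0.592, 0.2479, 0.2215]
tool_rot: [0.748, 0.664, 0.0, 0.0]
ft_force: [1.3, -0.3, -0.2]
grip_width: 0.023
```

Call:
arm_command([
  [0, 0, 0],
  [0, 0, 0],
  [0, 0, 0],
  [0, 0, 0],
  [0, 0, 0],
], turn=[0, 0, 0, 0, 0], hand=[1, 1, 1, 1, 1])

```text
clock: 7.88
eef_pos: [0.592, 0.2479, 0.2212]
tool_rot: [0.748, 0.664, -0.0, -0.0]
ft_force: [-0.5, 0.8, -1.4]
grip_width: 0.0231
```

```bash
python3 - <<'E'
from h import *
from disc import disc
np.set_printoptions(precision=4,suppress=True)
for k in'ab':
    o=get_obs(); snap('wrist','w5'+k); disc('w5'+k,o['eef_pos'],o['tool_rot']); plan([.5918,.2467,.22],-7)
E
python3 rim.py w5b | head -3
```

```text
w5a disc centre mm [ 1.6272 -0.418 ] 15 rms 0.468148814784378 slope [-0.0003 -0.004 ] z 0.02064696396864665
handle top ((1.3937922716140747, -0.5012054443359375), (46.66304397583008, 45.08779525756836), 41.062076568603516)
clock 7.9333 tcp [0.592  0.2479 0.2213] yaw -6.76 F [ 0.3  0.5 -1. ] w 0.0234 | shift [-0.12 -0.01  0.13] turn 0.004
w5b disc centre mm [ 1.5617 -0.7205] 14 rms 0.3626110632715891 slope [-0.0001 -0.0039] z 0.020675701853141083
handle top ((1.5225800275802612, -0.688568115234375), (46.36848831176758, 45.05573272705078), 40.53779983520508)
clock 7.9833 tcp [0.592  0.2479 0.2213] yaw -6.76 F [ 0.3  0.4 -2.4] w 0.0234 | shift [-0.12 -0.01  0.13] turn 0.004
z med 0.08936237978426187
rim top 857 [596.4 278.8] [26.8 82.9] 82.5
rim annulus centre [0.59269587 0.24593601]
```

View pics/w5b.png

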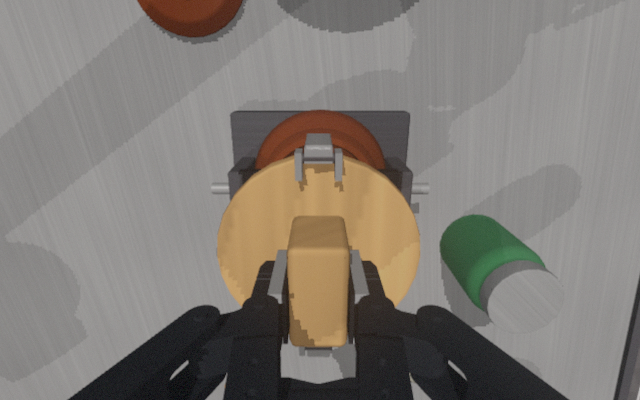

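The picture shows the cover over the pot, with its +y arm at (150,318) lying between the jaws at (170,245) and (170,395). The image's up direction is tool +x, so I'll refit the disc using its clear side.

```bash
sed -i 's/h=h\[h\[:,0\]<-.005\]/h=h[(h[:,0]>-.02)]/; s/r=least_squares(lambda v:np.hypot(\*(h-v).T)-.05,/r=least_squares(lambda v:np.hypot(*(h-v).T)-.0497,/' disc.py; python3 - <<'E'
from h import *
from disc import disc
np.set_printoptions(precision=4,suppress=True)
q=get_obs()['tool_rot']; 
for k in'ab': disc('w5'+k,np.array([.592,.2479,.2213]),q)
P,m=cloud('w5b');z=P[...,2]
from scipy.optimize import least_squares
q=P[m&(np.hypot(P[...,0]-.592,P[...,1]-.247)<.06)&(P[...,1]>.255)&(z>.0875)&(z<.093)]
h=cv2.convexHull(q[:,:2].astype(np.float32))[:,0];h=h[h[:,1]>.27]
print(len(h),least_squares(lambda v:np.hypot(*(h-v).T)-.0445,[.592,.247],loss='soft_l1',f_scale=.0005).x)
E
```

```text
w5a disc centre mm [ 1.284  -0.4119] 34 rms 1.1856281266916777 slope [-0.0002 -0.004 ] z 0.020709609233074744
handle top ((1.5561332702636719, -0.6673126220703125), (46.663124084472656, 44.630855560302734), 41.0584602355957)
w5b disc centre mm [ 1.212  -0.4472] 40 rms 1.1234158486172943 slope [-0.0002 -0.0039] z 0.02070245163067202
handle top ((1.5405645370483398, -0.66168212890625), (46.368473052978516, 45.055747985839844), 40.54100036621094)
16 [0.5928 0.2467]
```

Call:
arm_command([
  [-0.1, 0, 1],
  [-0.25, 0.1, 2.5],
  [-0.25, 0.1, 4.5],
  [-0.25, 0.1, 6],
  [-0.25, 0.1, 6.8],
], turn=[0, 0, 0, 0, 0], hand=[1, 1, 1, 1, 1])

```text
clock: 8.4
eef_pos: [0.5912, 0.2445, 0.15]
tool_rot: [0.748, 0.664, -0.002, -0.001]
ft_force: [0.1, 0.3, -1.5]
grip_width: 0.023
```

Call:
arm_command([
  [0, 0, 0.2],
  [0, 0, 0.2],
  [0, 0, 0.2],
  [0, 0, 0.2],
  [0, 0, 0.2],
], turn=[0, 0, 0, 0, 0], hand=[1, 1, 1, 1, 1])

```text
clock: 8.82
eef_pos: [0.5934, 0.2456, 0.1526]
tool_rot: [0.748, 0.664, 0.001, 0.0]
ft_force: [-0.1, 1.0, -1.2]
grip_width: 0.0233
```

Call:
arm_command([
  [0, 0, 0],
  [0, 0, 0],
  [0, 0, 0],
  [0, 0, 0],
], turn=[0, 0, 0, 0], hand=[1, 1, 1, 1])

```text
clock: 9.15
eef_pos: [0.5928, 0.2453, 0.1515]
tool_rot: [0.748, 0.664, 0.0, 0.0]
ft_force: [0.2, 0.2, -0.6]
grip_width: 0.0232
```

```bash
python3 - <<'E'
from h import *
plan([.5926,.2452,.1437],-7);print(get_obs()['ft_torque'])
snap('scene','s6');snap('side','d6');plan([.5926,.2452,.1437],-7)
z=lambda f,r,c:cv2.resize(cv2.imread(f'pics/{f}.png')[r-40:r+40,c-55:c+55],(400,290),interpolation=2)
cv2.imwrite('pics/c6.png',np.hstack([z('s6',150,362),z('d6',180,282)]))
E
```

```text
clock 9.15 tcp [0.5928 0.2453 0.1515] yaw -6.76 F [ 0.2  0.2 -0.6] w 0.0232 | shift [-0.01 -0.02  0.78] turn 0.004
[-0.08040721 -0.01658751 -0.03260082]
clock 9.25 tcp [0.5927 0.2453 0.1513] yaw -6.76 F [ 0.4  0.5 -1.2] w 0.0229 | shift [-0.01 -0.01  0.76] turn 0.004
```

View pics/c6.png

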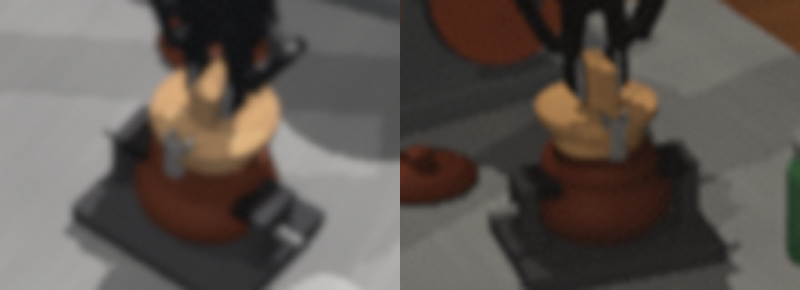

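Both crops show the cover level over the mouth (spigot at (145,600) in the side view), with the arms clear of the jaws. Now feeling downward in small steps.

Call:
arm_command([
  [0, 0, 0.2],
  [0, 0, 0.4],
  [0, 0, 0.6],
  [0, 0, 0.6],
  [0, 0, 0.6],
], turn=[0, 0, 0, 0, 0], hand=[1, 1, 1, 1, 1])

```text
clock: 9.67
eef_pos: [0.5925, 0.2452, 0.1449]
tool_rot: [0.748, 0.664, -0.0, -0.0]
ft_force: [0.3, -1.1, -0.8]
grip_width: 0.0232
```

Call:
arm_command([
  [0, 0, 0.1],
  [0, 0, 0.2],
  [0, 0, 0.2],
  [0, 0, 0.2],
  [0, 0, 0.2],
], turn=[0, 0, 0, 0, 0], hand=[1, 1, 1, 1, 1])

```text
clock: 10.08
eef_pos: [0.5927, 0.2453, 0.1434]
tool_rot: [0.748, 0.664, 0.0, 0.0]
ft_force: [-0.6, 0.2, -2.0]
grip_width: 0.0228
```

Call:
arm_command([
  [0, 0, 0.1],
  [0, 0, 0.2],
  [0, 0, 0.2],
  [0, 0, 0.2],
  [0, 0, 0.2],
], turn=[0, 0, 0, 0, 0], hand=[1, 1, 1, 1, 1])

```text
clock: 10.5
eef_pos: [0.5927, 0.2452, 0.1413]
tool_rot: [0.748, 0.664, -0.0, 0.0]
ft_force: [-0.7, 0.1, -1.9]
grip_width: 0.0235
```

```bash
python3 -c "
from h import *
plan([.5926,.2452,.1387],-7);print(get_obs()['ft_torque'])"
```

```text
clock 10.5 tcp [0.5927 0.2452 0.1413] yaw -6.76 F [-0.7  0.1 -1.9] w 0.0235 | shift [-0.   -0.01  0.26] turn 0.004
[-0.03579283  0.00473504  0.05412186]
```

Call:
arm_command([
  [0, 0, 0.1],
  [0, 0, 0.15],
  [0, 0, 0.15],
  [0, 0, 0.15],
  [0, 0, 0.15],
], turn=[0, 0, 0, 0, 0], hand=[1, 1, 1, 1, 1])

```text
clock: 10.92
eef_pos: [0.5927, 0.2452, 0.1397]
tool_rot: [0.748, 0.664, -0.0, 0.0]
ft_force: [0.9, 0.0, -1.8]
grip_width: 0.0227
```

Call:
arm_command([
  [0, 0, 0.1],
  [0, 0, 0.15],
  [0, 0, 0.15],
  [0, 0, 0.15],
  [0, 0, 0.15],
], turn=[0, 0, 0, 0, 0], hand=[1, 1, 1, 1, 1])

```text
clock: 11.33
eef_pos: [0.5927, 0.2452, 0.1383]
tool_rot: [0.748, 0.664, -0.0, 0.0]
ft_force: [0.2, -1.2, -0.7]
grip_width: 0.0231
```

```bash
python3 -c "
from h import *
plan([.5926,.2452,.1367],-7);print(get_obs()['ft_torque'])"
```

```text
clock 11.3333 tcp [0.5927 0.2452 0.1383] yaw -6.76 F [ 0.2 -1.2 -0.7] w 0.0231 | shift [-0.   -0.01  0.16] turn 0.004
[-0.18740006 -0.01602458 -0.0326614 ]
```

Call:
arm_command([
  [0, 0, 0.1],
  [0, 0, 0.15],
  [0, 0, 0.15],
  [0, 0, 0.15],
], turn=[0, 0, 0, 0], hand=[1, 1, 1, 1])

```text
clock: 11.67
eef_pos: [0.5928, 0.2449, 0.1371]
tool_rot: [0.748, 0.664, -0.0, 0.0]
ft_force: [-0.4, -2.3, 1.6]
grip_width: 0.0231
```

Call:
arm_command([
  [0, 0, 0.1],
  [0, 0, 0.15],
  [0, 0, 0.15],
  [0, 0, 0.15],
], turn=[0, 0, 0, 0], hand=[1, 1, 1, 1])

```text
clock: 12.0
eef_pos: [0.593, 0.2452, 0.1357]
tool_rot: [0.748, 0.664, 0.0, 0.0]
ft_force: [-0.0, -1.4, 3.8]
grip_width: 0.023
```

```bash
python3 -c "
from h import *
plan([.5926,.2452,.1367],-7);print(get_obs()['ft_torque'])"
```

```text
clock 12.0 tcp [0.593  0.2452 0.1357] yaw -6.77 F [-0.  -1.4  3.8] w 0.023 | shift [-0.01 -0.04 -0.1 ] turn 0.004
[-0.79181101  0.02722002 -0.00829385]
```

The push is lopsided, on the −y hook and toward −y, so I'll ease the cover about 0.7 mm to −y and carry on down.

Call:
arm_command([
  [-0.07, 0, 0],
  [-0.07, 0, 0],
  [-0.07, 0, 0],
  [-0.07, 0, 0],
], turn=[0, 0, 0, 0], hand=[1, 1, 1, 1])

```text
clock: 12.33
eef_pos: [0.5929, 0.245, 0.1356]
tool_rot: [0.748, 0.664, 0.001, -0.0]
ft_force: [0.8, -0.3, 4.4]
grip_width: 0.0227
```

```bash
python3 -c "
from h import *
plan([.5926,.2452,.1367],-7);print(get_obs()['ft_torque'])"
```

```text
clock 12.3333 tcp [0.5929 0.245  0.1356] yaw -6.75 F [ 0.8 -0.3  4.4] w 0.0227 | shift [ 0.02 -0.04 -0.11] turn 0.004
[-0.39096021 -0.11836956 -0.02155503]
```

Call:
arm_command([
  [0, 0, 0.1],
  [0, 0, 0.15],
  [0, 0, 0.15],
  [0, 0, 0.15],
], turn=[0, 0, 0, 0], hand=[1, 1, 1, 1])

```text
clock: 12.67
eef_pos: [0.5931, 0.2452, 0.1347]
tool_rot: [0.747, 0.664, 0.001, -0.0]
ft_force: [0.2, 0.2, 5.8]
grip_width: 0.0229
```

```bash
python3 -c "
from h import *
plan([.5926,.2452,.1367],-7);print(get_obs()['ft_torque'])"
```

```text
clock 12.6667 tcp [0.5931 0.2452 0.1347] yaw -6.75 F [0.2 0.2 5.8] w 0.0229 | shift [-0.01 -0.05 -0.2 ] turn 0.004
[-0.23376438  0.0309687  -0.00705402]
```

Call:
arm_command([
  [0, 0, 0.1],
  [0, 0, 0.2],
  [0, 0, 0.2],
  [0, 0, 0.2],
], turn=[0, 0, 0, 0], hand=[1, 1, 1, 1])

```text
clock: 13.0
eef_pos: [0.5933, 0.2453, 0.1332]
tool_rot: [0.747, 0.664, 0.001, 0.0]
ft_force: [-0.5, -0.3, 7.3]
grip_width: 0.0231
```

Call:
arm_command([
  [0, 0, 0.1],
  [0, 0, 0.2],
  [0, 0, 0.2],
  [0, 0, 0.2],
], turn=[0, 0, 0, 0], hand=[1, 1, 1, 1])

```text
clock: 13.33
eef_pos: [0.5935, 0.2452, 0.1316]
tool_rot: [0.748, 0.664, 0.002, 0.0]
ft_force: [-0.6, -1.5, 9.1]
grip_width: 0.0232
```

```bash
python3 -c "
from h import *
plan([.5926,.2452,.1367],-7);print(get_obs()['ft_torque'])"
```

```text
clock 13.3333 tcp [0.5935 0.2452 0.1316] yaw -6.75 F [-0.6 -1.5  9.1] w 0.0232 | shift [-0.01 -0.09 -0.51] turn 0.004
[-0.36660182  0.08307731 -0.02691043]
```

Call:
arm_command([
  [0, -0.03, 0.1],
  [0, -0.03, 0.2],
  [0, -0.03, 0.2],
  [0, -0.03, 0.2],
], turn=[0, 0, 0, 0], hand=[1, 1, 1, 1])

```text
clock: 13.67
eef_pos: [0.5925, 0.245, 0.1278]
tool_rot: [0.748, 0.664, 0.0, -0.0]
ft_force: [0.7, -0.7, 3.1]
grip_width: 0.0235
```

Call:
arm_command([
  [0, 0, 0.1],
  [0, 0, 0.2],
  [0, 0, 0.2],
  [0, 0, 0.2],
], turn=[0, 0, 0, 0], hand=[1, 1, 1, 1])

```text
clock: 14.0
eef_pos: [0.5923, 0.2447, 0.1253]
tool_rot: [0.748, 0.664, -0.0, -0.0]
ft_force: [1.6, 0.1, 0.8]
grip_width: 0.023
```

```bash
python3 -c "
from h import *
plan([.5926,.2452,.1367],-7);print(get_obs()['ft_torque'])"
```

```text
clock 14.0 tcp [0.5923 0.2447 0.1253] yaw -6.76 F [1.6 0.1 0.8] w 0.023 | shift [ 0.05  0.03 -1.14] turn 0.004
[-0.01891234 -0.34079949  0.00625857]
```

The force peaked at about 9 N and then gave way: both hooks are past the rim. Next, down to the seat.

Call:
arm_command([
  [0, 0.02, 0.1],
  [0, 0.02, 0.2],
  [0, 0.02, 0.25],
  [0, 0.02, 0.25],
], turn=[0, 0, 0, 0], hand=[1, 1, 1, 1])

```text
clock: 14.33
eef_pos: [0.5922, 0.2444, 0.1218]
tool_rot: [0.748, 0.664, -0.001, -0.0]
ft_force: [3.4, 0.8, -5.2]
grip_width: 0.0231
```

Call:
arm_command([
  [0, 0, 0.1],
  [0, 0, 0.2],
  [0, 0, 0.2],
  [0, 0, 0.2],
], turn=[0, 0, 0, 0], hand=[1, 1, 1, 1])

```text
clock: 14.67
eef_pos: [0.5922, 0.2445, 0.1211]
tool_rot: [0.748, 0.664, -0.0, -0.0]
ft_force: [0.7, 0.6, -1.9]
grip_width: 0.0229
```

```bash
python3 -c "
from h import *
plan([.5926,.2452,.1367],-7);print(get_obs()['ft_torque'])"
```

```text
clock 14.6667 tcp [0.5922 0.2445 0.1211] yaw -6.76 F [ 0.7  0.6 -1.9] w 0.0229 | shift [ 0.07  0.03 -1.56] turn 0.004
[-0.12335612 -0.20770955  0.03085474]
```

Call:
arm_command([
  [0, 0, 0.1],
  [0, 0, 0.1],
  [0, 0, 0.1],
  [0, 0, 0.1],
], turn=[0, 0, 0, 0], hand=[1, 1, 1, 1])

```text
clock: 15.0
eef_pos: [0.5923, 0.2447, 0.1207]
tool_rot: [0.748, 0.664, 0.0, -0.0]
ft_force: [-1.2, -0.1, 1.8]
grip_width: 0.0231
```

Call:
arm_command([
  [0, 0, 0.1],
  [0, 0, 0.1],
  [0, 0, 0.1],
  [0, 0, 0.1],
], turn=[0, 0, 0, 0], hand=[1, 1, 1, 1])

```text
clock: 15.33
eef_pos: [0.5923, 0.2446, 0.1206]
tool_rot: [0.748, 0.664, 0.0, -0.0]
ft_force: [-2.4, -0.6, 7.7]
grip_width: 0.0234
```

```bash
python3 - <<'E'
from h import *
from disc import disc
np.set_printoptions(precision=4,suppress=True)
plan([.5926,.2452,.1367],-7);o=get_obs();print(o['ft_torque'])
snap('wrist','w7');disc('w7',o['eef_pos'],o['tool_rot'])
P,m=cloud('w7');z=P[...,2];q=z[m&(np.hypot(P[...,0]-.592,P[...,1]-.247)<.05)&(z>.08)&(z<.107)];print('disc top z',np.median(q))
E
```

```text
clock 15.3333 tcp [0.5923 0.2446 0.1206] yaw -6.76 F [-2.4 -0.6  7.7] w 0.0234 | shift [ 0.06  0.02 -1.61] turn 0.004
[-0.3228  0.8392  0.021 ]
w7 disc centre mm [ 1.3405 -0.5987] 39 rms 1.2775956099751977 slope [ 0.001  -0.0014] z 0.020635753707984598
handle top ((1.5687217712402344, -0.42728424072265625), (44.36245346069336, 47.116756439208984), 49.16440200805664)
disc top z 0.09993330738842102
```

The stop is rigid at TCP z 0.1206 with the force rising, and the disc top is at 0.0999, so it's seated and flat. Easing off, releasing and backing up.

Call:
arm_command([
  [0, 0, -0.1],
  [0, 0, -0.15],
  [0, 0, -0.15],
  [0, 0, -0.15],
  [0, 0, -0.15],
], turn=[0, 0, 0, 0, 0], hand=[1, 1, 0.8, 0.6, 0.5])

```text
clock: 15.8
eef_pos: [0.5926, 0.2446, 0.1206]
tool_rot: [0.748, 0.664, -0.0, 0.0]
ft_force: [0.4, 0.5, -0.5]
grip_width: 0.0422
```

Call:
arm_command([
  [0, 0, 0],
  [0, 0, 0],
  [0, 0, -0.5],
  [0, 0, -2],
  [0, 0, -4],
], turn=[0, 0, 0, 0, 0], hand=[0.3, 0.2, 0.2, 0.1, 0])

```text
clock: 16.22
eef_pos: [0.5913, 0.2441, 0.1594]
tool_rot: [0.748, 0.664, -0.002, -0.001]
ft_force: [0.3, -0.4, 0.7]
grip_width: 0.085
```

Call:
arm_command([
  [0, 0, -3],
  [0, 0, -6],
  [0, 0, -9],
  [0, 0, -10],
  [0, 0, -10],
], turn=[0, 0, 0, 0, 0], hand=[0, 0, 0, 0, 0])

```text
clock: 16.63
eef_pos: [0.5942, 0.2453, 0.2654]
tool_rot: [0.748, 0.664, 0.004, 0.001]
ft_force: [0.0, 0.6, 0.3]
grip_width: 0.0856
```

Call:
arm_command([
  [0, 0, 0],
  [0, 0, 0],
  [0, 0, 0],
  [0, 0, 0],
], turn=[0, 0, 0, 0], hand=[0, 0, 0, 0])

```text
clock: 16.97
eef_pos: [0.5917, 0.2443, 0.2586]
tool_rot: [0.748, 0.664, -0.002, -0.001]
ft_force: [-0.4, 0.6, 0.3]
grip_width: 0.0854
```

```bash
python3 - <<'E'
from h import *
np.set_printoptions(precision=4,suppress=True)
plan([.5926,.2452,.1367],-7)
snap('wrist','w8');snap('side','d8');snap('scene','s8')
for f in['w8','d8','s8']:
    P,m=cloud(f);z=P[...,2];k=m&(np.hypot(P[...,0]-.592,P[...,1]-.247)<.047)&(z>.09)&(z<.11);A=P[k]
    for _ in range(3):
        X=np.c_[A[:,:2]-[.592,.247],np.ones(len(A))];c=np.linalg.lstsq(X,A[:,2],rcond=None)[0];A=A[abs(X@c-A[:,2])<.002]
    print(f,'disc top plane slope,z',c,len(A))
z=lambda f,r,c:cv2.resize(cv2.imread(f'pics/{f}.png')[r-40:r+40,c-55:c+55],(400,290),interpolation=2)
w=cv2.resize(cv2.imread('pics/w8.png')[60:300,150:490],(410,290))
cv2.imwrite('pics/c8.png',np.vstack([np.hstack([z('s8',150,362),z('d8',185,282)]),np.hstack([w,np.zeros((290,390,3),np.uint8)])]))
E
```

```text
clock 16.9667 tcp [0.5917 0.2443 0.2586] yaw -6.76 F [-0.4  0.6  0.3] w 0.0854 | shift [ 0.13  0.12 12.19] turn 0.004
w8 disc top plane slope,z [0.0008 0.     0.1002] 6900
d8 disc top plane slope,z [0.0107 0.0095 0.1011] 188
s8 disc top plane slope,z [-0.0084  0.0025  0.0987] 262
```

View pics/c8.png

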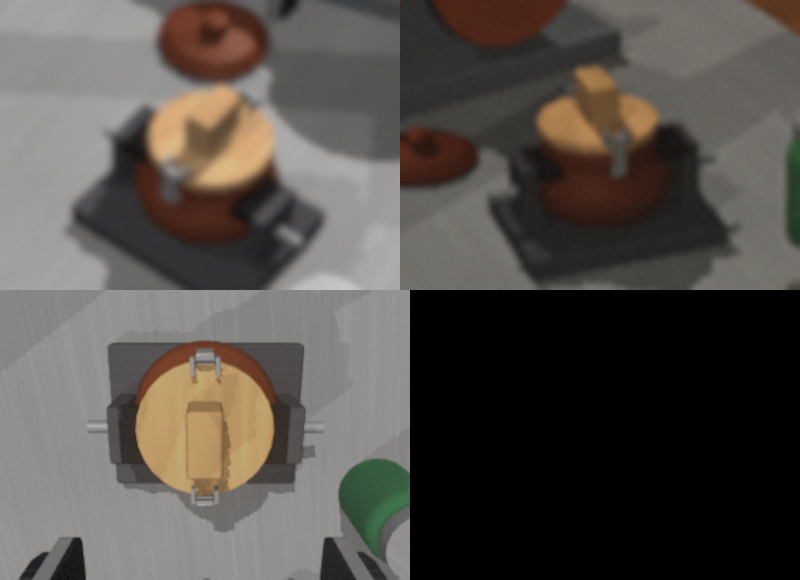

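The cover sits flat on the pot (wrist plane: slope under 0.001, top at 0.1002). Both arms, at (360,205) and (495,205), hang upright between the jaws, and the gripper is clear. Handing in.

```bash
python3 -c "
from h import *
print(job_done())"
```

```text
the job is handed in; nothing more can be done
None
```

The beech cover is on the jigged pot with both clip arms snapped under the rim. I handed the job in at about 17 s on the robot's clock, and the hand-in gave no verdict.

**What I did:** I took the cover off the cork rest by its handle and found the pot's mouth about 10 mm off the jig's centre along y. I lowered the cover in steps of 2 mm or less once it neared the mouth. When the push came on one hook first, I shifted the cover about 0.7 mm to even it out. The readings after each step rose to about 9 N, then gave way as the hooks passed the rim. I checked the seat with about 8 N and let go.

**Last checks:**
- **Seat:** After release, the wrist camera put the disc's top 100.2 mm above the counter, where 100 mm is expected, with a slope under 0.001. The scene and side cameras were coarser: 98.7 and 101.1 mm, with slopes up to about 0.01.
- **Clip arms:** Both look upright between the jaws. I judged the snap from the force and these pictures, not from a direct reading of the clip joints.
- **Other objects:** I planned no contact with any of them, and the last crops show the plain lid and jar standing as before. I did not measure the bystanders again at the end.

An early fit of the cover's offset in the gripper used the wrong edge of the disc. I corrected it before lowering the cover.

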